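Tighten the foot nut of the pot-filler tap with an adjustable spanner

TASK

The hexagon nut at the foot of the pot-filler tap has worked loose. Put the adjustable spanner flat on the worktop with its open jaws pushed fully onto the nut; only there roll its worm until the jaws sit snug on two flats without play, and then push the handle round clockwise (seen from above) until the nut comes up hard. Leave the spanner lying snug on the nut, and do not knock over or push away the mug, the carafe or the spice jar.

Things in the scene. Friction and masses are not known exactly. Their poses are not given: they have to be found in the camera images.
- spanner: Adjustable spanner, steel head, black grip, 198 mm long, 0.45 kg, lying flat. Origin on its underside where the axis of a nut bearing on the fixed jaw comes. x out of the open jaws, y from fixed to movable jaw, z up. In mm: head 14 thick; fixed jaw face y=-20 (outside -42), movable face y=-20+opening (outside +23 more); jaw tips x=15, flat throat x=-25.5; mass centre near x=-70.
- worm_top (a point): Top of the knurled worm (thumb roller) in the spanner's head, at (-55,-5,18) mm in the spanner's frame. Roller 17 mm thick, 20 long, axis along spanner y, back 4 mm proud of the head. Rubbing it towards the jaws (+x) closes them, towards the grip opens: 1.1 mm per 10 mm rubbed. Needs about 5 N at its rim: press with 8 to 20 N. Too light, or jaws tight: the finger slips. Jaw cannot drive it.
- neck (a point): Middle of the spanner's bare steel neck, at (-91,-5,13) mm in the spanner's frame, with its axes, on the neck's upper side. The neck runs x=-80 to -104, 24 mm wide (y -17 to 7), z 1 to 13. Where the neck lies, a fixed glass bowl heaped with fruit, about 0.14 m high in all, stands some 0.1 to 0.3 m to its right: come from above.
- grip_end (a point): Near the end of the spanner's black grip, on its middle line and upper side, at (-145,-5,14.5) mm in the spanner's frame, with its axes. The grip runs from x=-104 to -168 mm, 28 mm wide (y -19 to 9), z 0 to 14.5; a hanging eye ends at x=-183.
- jaw (a joint): Opening of the spanner's jaws in m (distance between the jaw faces); at the start 0.0475 to 0.0505, too wide to grip the nut. Snug on the nut it reads 0.040.
- nut_top (a point): Centre of the upper face of the hexagon nut at the tap's foot, 17 mm above the worktop. Nut 40 mm across flats, 46 across corners, 15 high. The point turns with it: y is the normal of a flat, x points to a corner; repeats every 60 deg; the spanner fits with its x along a corner. Above it a 33 mm collar and 17 mm tube rise to z 50 mm, then the tube leans away to the back left to a spout 0.25 m high.
- clamp_nut (a joint): Angle of the nut in rad, growing as it is turned clockwise seen from above (tightened); at the start 0.45 to 0.70; hard up and tight at its stop, 1.20. It turns stiffly (about 0.45 N m).
- mug: Green and white mug, 101 mm high, 78 mm wide plus handle, standing behind the work at the right; origin at its foot, z up.
- oil_carafe: Small glass oil carafe, 116 mm high, about 70 mm wide, standing behind the work; origin at its foot, z up.
- spice_jar: Spice jar with a black lid, 105 mm high, 40 mm wide, standing behind the work; origin at its foot, z up.

How it is judged:
On the way, in this order (a step that is already met when the one before it is completed fails the run):
1. the spanner lies flat on the worktop with the nut between its open jaws (x of nut_top in the frame of spanner between -0.008 and 0.01 m and y of nut_top in the frame of spanner between -0.003 and 0.013 m and height (world z) of spanner below 0.004 m and angle between spanner's own z axis and vertical below 0.1 rad and value of joint jaw above 0.0435 m), for 0.1 s.
2. the worm is rolled until the jaws sit snug on the nut (play under 1 mm), the nut not yet turned tight (value of joint jaw below 0.041 m and value of joint clamp_nut below 0.85 rad and x of nut_top in the frame of spanner between -0.008 and 0.01 m and angle between spanner's own z axis and vertical below 0.1 rad), for 0.2 s.
3. the nut is turned hard up with the snug spanner (value of joint clamp_nut above 1.15 rad and value of joint jaw below 0.042 m and horizontal distance between nut_top and spanner below 0.012 m), for 0.2 s.
At the end, for the whole second after the job is handed in: The nut is hard up (angle over 1.15 of 1.20 rad), the spanner lies flat and still on the worktop with the nut between its jaws (origin within 12 mm of the nut's axis), the jaws are still snug (opening under 42 mm), and mug, carafe and spice jar stand where they were (all of step 3 and height (world z) of spanner below 0.004 m and angle between spanner's own z axis and vertical below 0.1 rad and linear speed of spanner below 0.02 m/s); the robot touches nothing.
It fails at once if the nut is turned while the jaws are loose on it (opening over 43 mm), which rounds its corners (velocity of joint clamp_nut above 0.3 rad/s and value of joint jaw above 0.043 m).
It fails at once if the mug, the carafe or the spice jar is shifted by more than 30 mm or tipped (distance of any of mug, oil_carafe, spice_jar from where it was at the start of the episode above 0.03 m or angle between any of mug, oil_carafe, spice_jar's own z axis and vertical above 0.3 rad).
It also fails if it takes over 64 s, if anything falls off the work surface, if the arm or the gripper's body presses on something with over 40 N, if the wrist force passes 120 N, or if a joint passes its speed limit or range.

ROBOT

A 7-joint arm with a two-finger parallel gripper is mounted at the origin on a cart in front of the work surface, level with it; the furniture and walls round the work are solid. World frame = base frame: x ahead of the robot, y to its left, z up, the work surface at z = 0. Lengths are in m, angles in rad, forces in N, time in s.
With the tool pointing down it reaches from about 0.4 to 0.875 m from the base axis. Payload 6.5 kg.
Tool frame: the origin (TCP) lies between the finger pads; the fingertips stand 17 mm ahead of it and the grasp point (between the pads) lies 2 mm behind it; z points along the fingers, y is the line along which they close (so a half turn about z gives the same grasp; the last joint's range is limited). The gripper opens to 85 mm and grips with 20 to 120 N. Pads are 22 mm wide; open, the fingers measure 114 mm over their backs; the gripper's body (76 mm by 85 mm) begins 54 mm behind the grasp point. The pads swing forward as they close: fully open they stand 13 mm farther back than shut.
Start: joints at [1.163, 0.536, -0.004, 1.538, 0.003, 1.067, -0.071], TCP at [0.218, -0.612, 0.248] pointing down, gripper open.
Joint ranges: [-2.7, 2.7], [-0.37, 2.16], [-1.27, 1.26], [0.24, 2.4], [-1.31, 4.45], [0.19, 1.91], [-2.76, 2.76]. Speed limits (rad/s): [2.39, 2.39, 3.14, 3.14, 3.14, 3.14, 3.14].

INTERFACE

Orientations are given as a rotation vector (axis times angle).
In Python, from workcell import env gives the robot as it stands.
- The arm moves only by the shell command python3 -m pendant 'ROWS'. ROWS is JSON, one flat list of numbers, 5 for each row, row after row: the finger opening in mm, from 0 to 85.4, then the shift along the tool's x, y, z in units of 40 mm (1.0 is 40 mm), then the turn about the tool's z in units of 6 degrees (1.0 is 6 degrees). A call has 1 to 10 rows; each row is the pose to reach, as a shift and turn from the pose commanded when the call began, along the tool's axes at that moment; what a row does not reach only later rows make up. A row lasts 1/12 s, in which the tool goes at most 41.7 mm and 7.16 degrees, less where a joint would pass 70% of its speed; a pose out of reach is approached as far as the arm can. A call with a gripper value outside its range is refused whole. The fingers move at their own pace and stop on an object; the grip force is fixed at half the most. Time passes only in rows, so rows that repeat a pose let the fingers close. It gives the time, the measured TCP pose, the force, the opening and the grip force at its end, in the units of the state.
- env.sense(): the state, without advancing time (a new reading comes with each control period).
- env.read_camera(name): name is "scene" or "top" or "wrist"; returns (picture, depth): 400x640x3 uint8, red, green, blue; 400x640 float32, m along the optical axis (not along the pixel's ray), 0 where there is no reading.
- env.camera_model(name): a dict with "fx", "fy", "cx", "cy" (pixels), "dist_coeffs" ([k1, k2, p1, p2, k3] as OpenCV has them; the pictures are not rectified), "xyz" and "attitude" of the camera in the world. Camera axes: x right, y up, looking along -z (the intrinsics and any distortion apply to the point x, -y, -z); pixel columns grow to the right and rows downward; lengths in m; the calibration is good to about 2 mm. A picture is of the moment at which its call begins: read the wrist's pose just before it. camera_model takes no time and is no camera call; for the wrist camera it gives the pose at the moment of the call.
- env.finish_job(): hands the job in; it is judged then, once.
The state is a dict: "t": time; "joint_pos": joint angles; "qd": joint speeds; "effort": joint torques, N m; "position": TCP position; "tcp_rot": TCP orientation; "wrist_force": force on the tool from outside, world axes, zero at the start; "ft_torque": the same for the moment, N m; "finger_gap": finger opening in m; "finger_force": force on a finger pad.
Only numpy, scipy, OpenCV 4.12 (cv2) and the standard library are available. Lean on these libraries where they do the work, as an engineer would, in place of code of your own. Each camera call takes 0.05 s, during which the arm holds its last target. There are 200 camera calls.

## Working session

There is one attempt and no reset: what is moved stays moved. The work goes in short steps, Python scripts to look and compute and a shell command to move; the robot and the scene stay as the last step left them, time stands still between calls to the robot, and variables do not carry over. Pictures are saved under pics/ and viewed, at most 10 in all, crops included, and the job is handed in when it is done.

```bash
ls; mkdir -p pics; cat > h.py <<'E'
import numpy as np, cv2
from scipy.spatial.transform import Rotation as R
from workcell import env
def rot(a):
    a=np.array(a,float)
    if a.shape==(3,3): return a
    return R.from_rotvec(a).as_matrix() if a.size==3 else R.from_quat(a).as_matrix()
def grab(n,f):
    m=env.camera_model(n); p,d=env.read_camera(n)
    cv2.imwrite('pics/'+f+'.png',p[:,:,::-1]); np.savez('pics/'+f+'.npz',p=p,d=d,m=np.array(m,dtype=object)); return p,d,m
def rays(uv,m):
    K=np.array([[m['fx'],0,m['cx']],[0,m['fy'],m['cy']],[0,0,1.]])
    q=cv2.undistortPoints(np.array(uv,float).reshape(-1,1,2),K,np.array(m['dist_coeffs'],float)).reshape(-1,2)
    return np.c_[q[:,0],-q[:,1],-np.ones(len(q))]@rot(m['attitude']).T, np.array(m['xyz'])
def onplane(uv,m,z):
    r,o=rays(uv,m); return o+r*((z-o[2])/r[:,2])[:,None]
def bydepth(uv,m,d):
    r,o=rays(uv,m); return o+r*np.array([d[int(v),int(u)] for u,v in uv])[:,None]
def load(f):
    a=np.load('pics/'+f+'.npz',allow_pickle=True); return a['p'],a['d'],a['m'].item()
def project(X,m):
    K=np.array([[m['fx'],0,m['cx']],[0,m['fy'],m['cy']],[0,0,1.]])
    c=(np.array(X)-m['xyz'])@rot(m['attitude']); c=c*[1,-1,-1]
    return cv2.projectPoints(c,np.zeros(3),np.zeros(3),K,np.array(m['dist_coeffs'],float))[0].reshape(-1,2)
E
python3 - <<'E'
from h import *
for n in ('scene','top'):
    p,d,m=grab(n,n+'0'); print(m)
print(env.sense())
E
```

```text
pics
{'fx': 488.1558741696273, 'fy': 488.1558741696273, 'cx': 311.40895585514136, 'cy': 193.87960381417403, 'dist_coeffs': array([0.00368548, 0.        , 0.        , 0.        , 0.        ]), 'xyz': array([0.12426222, 0.36321346, 0.74080466]), 'attitude': array([ 0.33661836, -0.96679457, -2.25968518])}
{'fx': 430.06844292095263, 'fy': 430.06844292095263, 'cx': 324.77455619465127, 'cy': 196.40715986720042, 'dist_coeffs': array([-0.09257178,  0.        ,  0.        ,  0.        ,  0.        ]), 'xyz': array([ 0.4849161 , -0.1541383 ,  0.87593055]), 'attitude': array([ 0.09861321, -0.11125623, -1.58711393])}
{'t': 0.1, 'joint_pos': array([ 1.16280924,  0.53709633, -0.00442334,  1.53876177,  0.00255502,
        1.06731087, -0.07118309]), 'qd': array([ 3.48649664e-05, -3.86617110e-03, -1.01027499e-03, -2.99382696e-03,
        7.33822523e-04,  3.16121525e-04,  8.87897238e-04]), 'effort': array([ 3.40240091e-03, -5.84563780e+01,  1.05234135e+00, -2.59775841e+01,
        1.26913138e-02,  4.59969073e-03,  1.24915118e-05]), 'position': array([ 0.2176715 , -0.61189493,  0.24750187]), 'tcp_rot': array([-3.09430632e+00, -5.34091188e-01,  5.49805441e-04]), 'wrist_force': array([-0.36925273, -0.03897517,  0.39191579]), 'ft_torque': array([-0.04078301,  0.00858176,  0.01474609]), 'finger_force': 0.0, 'finger_gap': 0.08517547721005826}
```

View pics/top0.png

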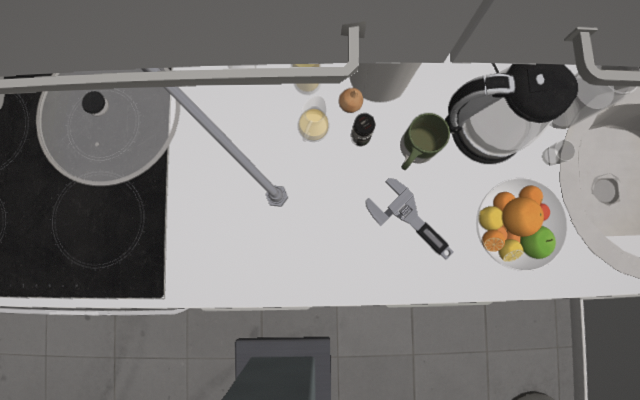

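View pics/scene0.png

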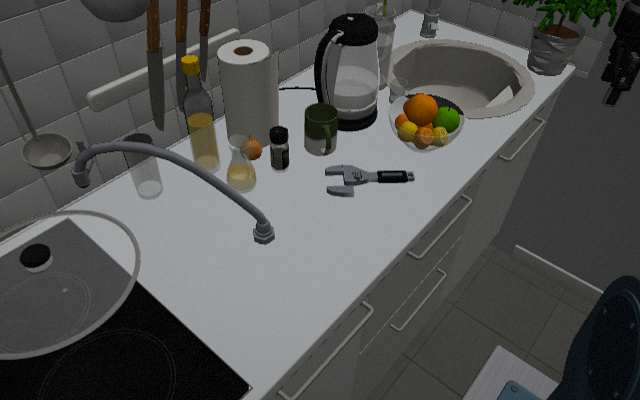

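The top view shows the nut at about (277,197). The spanner's jaws are at (388,200), its worm at (406,211) and its eye at (448,254). The mug is at (427,137), the jar at (363,128) and the carafe at (313,123), with the bowl to the right at (520,224). I'll take crops for accuracy.

```bash
python3 - <<'E'
from h import *
p,d,m=load('top0')
c=p[170:270,250:460,::-1]; cv2.imwrite('pics/c1.png',cv2.resize(c[:, :],None,fx=3.8,fy=3.8,interpolation=cv2.INTER_CUBIC))
for n,uv,z in [('nut',(277,197),.017),('worm',(406,211),.018),('eye',(448,254),.01),('mug',(427,137),.1),('jar',(363,120),.105),('carafe',(313,122),.05)]:
    print(n,onplane([uv],m,z)[0].round(3),bydepth([uv],m,d)[0].round(3))
E
```

```text
nut [ 0.601 -0.066  0.017] [ 0.597 -0.069  0.046]
worm [ 0.567 -0.325  0.018] [ 0.568 -0.326  0.013]
eye [ 0.479 -0.409  0.01 ] [ 0.479 -0.41   0.004]
mug [ 0.698 -0.355  0.1  ] [ 0.722 -0.378  0.009]
jar [ 0.73  -0.235  0.105] [ 0.731 -0.235  0.104]
carafe [ 0.745 -0.141  0.05 ] [ 0.731 -0.142  0.097]
```

View pics/c1.png

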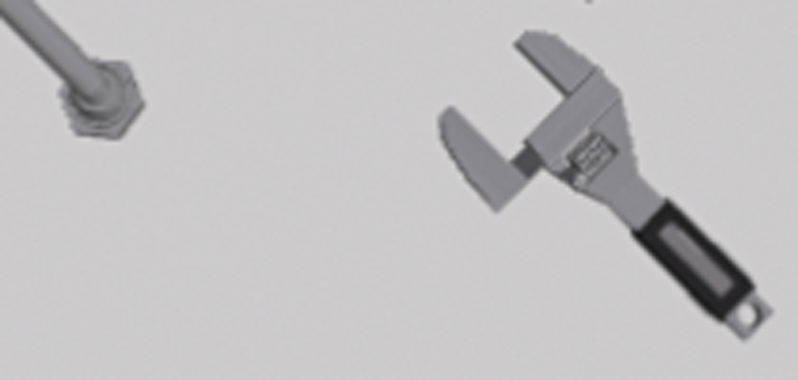

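```bash
cat >> h.py <<'E'
from scipy.optimize import least_squares
def fit(mod,uv,m,x0):
    mod=np.array(mod,float)/1000
    def w(q): c,s=np.cos(q[2]),np.sin(q[2]); return np.c_[q[0]+c*mod[:,0]-s*mod[:,1],q[1]+s*mod[:,0]+c*mod[:,1],mod[:,2]]
    r=least_squares(lambda q:(project(w(q),m)-uv).ravel(),x0,loss='soft_l1'); return r.x,(project(w(r.x),m)-uv).round(1)
E
python3 - <<'E'
from h import *
p,d,m=load('top0')
uv=np.array([(668,200),(632,232),(755,290),(718,322),(592,155)])/3.8+[250,170]
q,r=fit([(-104,-19,14.5),(-104,9,14.5),(-168,-19,14.5),(-168,9,14.5),(-55,-5,18)],uv,m,[.6,-.3,.7])
print(q,np.degrees(q[2]));print(r)
c,s=np.cos(q[2]),np.sin(q[2]); Rm=np.array([[c,-s],[s,c]])
n=q[:2]+Rm@[-.091,-.005]; print('neck',n)
s=env.sense(); T=rot(s['tcp_rot']); print(T.round(3)); 
dd=np.r_[n,0.10]-s['position']; print('shift tool /40mm',(T.T@dd/.04).round(2), 'yaw tool x deg',np.degrees(np.arctan2(T[1,0],T[0,0])))
# nut
uv=np.array([(145,103),(120,138),(75,134),(63,98),(128,62)])/3.8+[250,170]
print(onplane(uv,m,.015).round(4))
E
```

```text
[ 0.60761631 -0.28258238  0.73438894] 42.07738688608461
[[ 0.6 -0. ]
 [ 0.4  1.1]
 [-0.1 -0.6]
 [-0.1  0.6]
 [-0.8 -1.2]]
neck [ 0.54342311 -0.34727575]
[[ 0.942  0.335 -0.001]
 [ 0.335 -0.942  0.001]
 [-0.    -0.002 -1.   ]]
shift tool /40mm [ 9.89 -3.5   3.69] yaw tool x deg 19.586039491059655
[[ 0.6002 -0.0882  0.015 ]
 [ 0.5817 -0.0748  0.015 ]
 [ 0.5843 -0.0509  0.015 ]
 [ 0.6037 -0.0446  0.015 ]
 [ 0.6224 -0.0793  0.015 ]]
```

The spanner fit is consistent: residuals are about 1 px and its yaw is about 42°. I'll go above the neck.

```bash
python3 -m pendant '[85,9.89,-3.5,0.5,-3.75,85,9.89,-3.5,0.5,-3.75,85,9.89,-3.5,0.5,-3.75,85,9.89,-3.5,0.5,-3.75,85,9.89,-3.5,0.5,-3.75,85,9.89,-3.5,0.5,-3.75,85,9.89,-3.5,0.5,-3.75,85,9.89,-3.5,0.5,-3.75,85,9.89,-3.5,0.5,-3.75,85,9.89,-3.5,0.5,-3.75]'
python3 -m pendant '[85,0,0,1.5,0,85,0,0,1.5,0,85,0,0,1.5,0]'
python3 - <<'E'
from h import *
p,d,m=grab('wrist','w1'); print(m['xyz'],env.sense()['position'])
E
```

```text
t: 0.93
position: [0.542, -0.3485, 0.228]
tcp_rot: [-2.932, -1.128, 0.001]
wrist_force: [0.2, -0.6, -0.5]
finger_gap: 0.085
finger_force: 0.0
t: 1.18
position: [0.5384, -0.3474, 0.1632]
tcp_rot: [-2.924, -1.128, 0.009]
wrist_force: [-1.9, 0.4, -0.4]
finger_gap: 0.085
finger_force: 0.0
[ 0.59103119 -0.30302061  0.2889425 ] [ 0.53922962 -0.34909733  0.16597211]
```

View pics/w1.png

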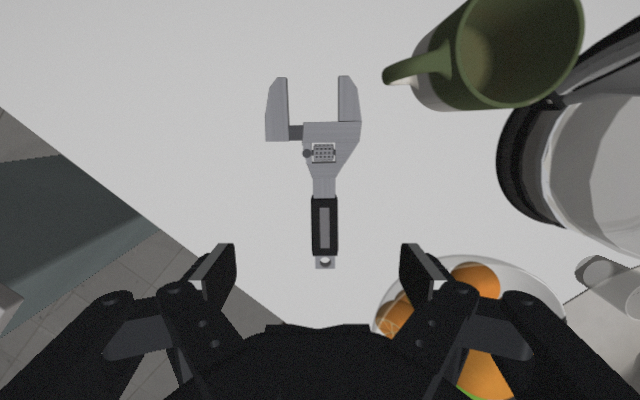

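The wrist view shows the spanner upright in the image: grip corners (312,198), (336,198), (312,255) and (338,255), worm (323,153), and fixed jaw inner edge at u≈339.

```bash
python3 - <<'E'
from h import *
p,d,m=load('w1')
uv=np.array([(312,198),(336.5,198),(312,255),(338,255),(323,153),(339,100),(339,80)])
q,r=fit([(-104,9,14.5),(-104,-19,14.5),(-168,9,14.5),(-168,-19,14.5),(-55,-5,18),(-5,-20,14),(8,-20,14)],uv,m,[.6,-.28,.73])
print(q,np.degrees(q[2]));print(r.tolist())
c,s=np.cos(q[2]),np.sin(q[2]); Rm=np.array([[c,-s],[s,c]])
n=q[:2]+Rm@[-.091,-.005]; print('neck',n)
s=env.sense(); T=rot(s['tcp_rot'])
print((T.T@(np.r_[n,.02]-s['position'])/.04).round(2),'yaw',np.degrees(np.arctan2(T[1,0],T[0,0])))
E
```

```text
[ 0.60919765 -0.28372567  0.75740287] 43.395988032949056
[[-1.4, 0.9], [1.3, 0.5], [0.1, 0.2], [-0.3, -0.2], [0.6, -1.9], [-0.1, -3.6], [-0.1, 1.4]]
neck [ 0.54651017 -0.34987911]
[0.13 0.16 3.65] yaw 42.10398954882701
```

```bash
python3 -m pendant '[60,0.12,0.16,1.2,-0.2,60,0.12,0.16,2.4,-0.2,60,0.12,0.16,3.0,-0.2,60,0.12,0.16,3.5,-0.2,60,0.12,0.16,3.62,-0.2,60,0.12,0.16,3.62,-0.2]'
python3 -m pendant '[10,0,0,0,0,10,0,0,0,0,10,0,0,0,0,10,0,0,0,0,10,0,0,0,0,10,0,0,0,0,10,0,0,0,0,10,0,0,0,0]'
python3 - <<'E'
from h import *
p,d,m=grab('wrist','w2'); s=env.sense();T=rot(s['tcp_rot']);print(T.round(3))
E
```

```text
t: 1.73
position: [0.5485, -0.3523, 0.0238]
tcp_rot: [-2.92, -1.157, 0.001]
wrist_force: [0.2, 1.1, 0.6]
finger_gap: 0.0599
finger_force: 0.0
t: 2.4
position: [0.5492, -0.3516, 0.0261]
tcp_rot: [2.92, 1.158, 0.001]
wrist_force: [-4.1, 3.1, 11.0]
finger_gap: 0.0221
finger_force: 58.3
[[ 0.728  0.686  0.001]
 [ 0.686 -0.728 -0.   ]
 [ 0.     0.001 -1.   ]]
```

View pics/w2.png

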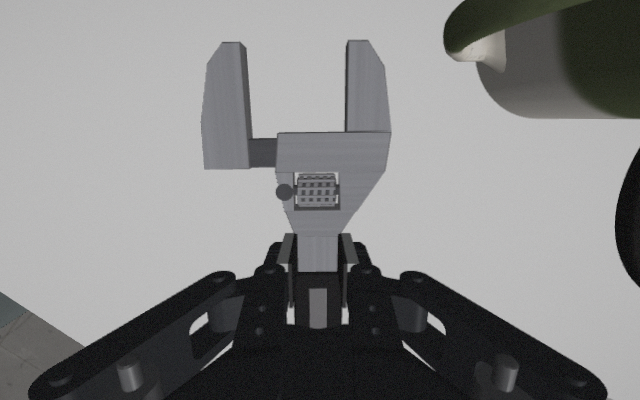

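The neck is held. Fixed jaw face is at u≈346, movable face at u≈249, worm at (317,190) and throat at v≈132. I'll fit the spanner in the tool frame.

```bash
python3 - <<'E'
from h import *
p,d,m=load('w2')
uv=np.array([(346,41),(346,132),(317,190)])
q,r=fit([(15,-20,14),(-25.5,-20,14),(-55,-5,18)],uv,m,[.61,-.28,.75])
print(q,np.degrees(q[2]),r.tolist())
s=env.sense();T=rot(s['tcp_rot']); a=np.arctan2(T[1,0],T[0,0]);c,sn=np.cos(a),np.sin(a)
print('origin in tool-yaw frame',np.array([[c,sn],[-sn,c]])@(q[:2]-s['position'][:2]),'tool yaw',np.degrees(a))
print('opening',np.linalg.norm(np.diff(onplane([(249,100),(346,100)],m,.014),axis=0)))
print('nut est',.602,-.066)
# target: spanner yaw 25, origin 70mm short of nut
th=np.radians(25);u=np.array([np.cos(th),np.sin(th)]);o=np.array([.602,-.066])-.085*u
da=th-q[2]; print('turn units',-np.degrees(da)/6)
v=s['position'][:2]-q[:2]; tc=o+np.array([[np.cos(da),-np.sin(da)],[np.sin(da),np.cos(da)]])@v
print(tc,T.T@(np.r_[tc,s['position'][2]+.006]-s['position'])/.04)
E
```

```text
[ 0.61001997 -0.2871467   0.78340373] 44.88572722681961 [[0.1, -1.7], [0.1, 0.1], [-0.2, 3.8]]
origin in tool-yaw frame [0.08842631 0.00521407] tool yaw 43.28743070557115
opening 0.045722466049586054
nut est 0.602 -0.066
turn units 3.3142878711366013
[ 0.44588213 -0.14182846] [ 1.71466877 -5.58831481 -0.15374754]
```

```bash
python3 -m pendant '[10,0,0,-0.2,0,10,0.3,-0.8,-0.2,0.5,10,0.6,-1.6,-0.2,1,10,0.8,-2.4,-0.2,1.5,10,1.0,-3.2,-0.2,2,10,1.2,-4,-0.2,2.5,10,1.4,-4.6,-0.2,3,10,1.6,-5.2,-0.2,3.3,10,1.7,-5.6,-0.2,3.3,10,1.7,-5.6,-0.2,3.3]'
python3 - <<'E'
from h import *
p,d,m=grab('wrist','w3'); s=env.sense();T=rot(s['tcp_rot']);print(T.round(3),s['position'])
E
```

```text
t: 3.28
position: [0.4432, -0.138, 0.0322]
tcp_rot: [-3.072, -0.646, 0.002]
wrist_force: [-0.5, -0.3, -4.5]
finger_gap: 0.0218
finger_force: 59.4
[[ 0.916  0.401  0.   ]
 [ 0.401 -0.916  0.001]
 [ 0.    -0.    -1.   ]] [ 0.44457531 -0.14017806  0.03235716]
```

View pics/w3.png

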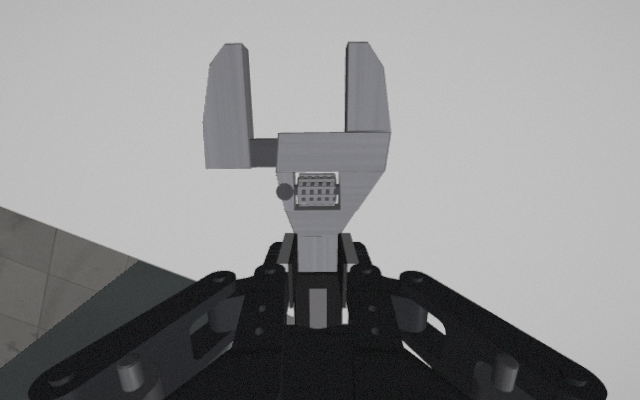

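The grasp is unchanged; the nut is still out of view, ahead of the jaws. I'll look with the fixed cameras.

```bash
python3 - <<'E'
from h import *
p,d,m=grab('top','t2'); q,_,ms=grab('scene','s2')
a=cv2.resize(p[170:250,250:340,::-1],None,fx=5,fy=5,interpolation=cv2.INTER_CUBIC)
b=cv2.resize(q[210:250,240:290,::-1],None,fx=7,fy=7,interpolation=cv2.INTER_CUBIC)
o=np.zeros((400,800,3),np.uint8); o[:400,:450]=a; o[:280,450:800]=b
cv2.imwrite('pics/c2.png',cv2.convertScaleAbs(o,alpha=1.5))
E
```

```text
(no output)
```

View pics/c2.png

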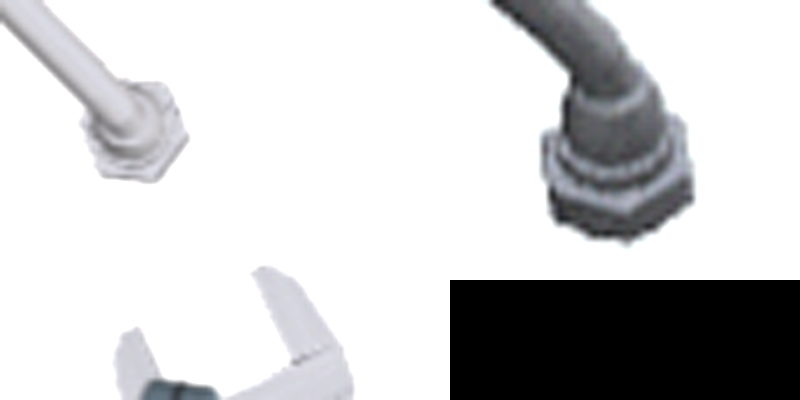

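```bash
python3 - <<'E'
from h import *
_,_,mt=load('t2'); _,_,ms=load('s2')
T=[((188,137),2),((155,181),2),((103,178),2),((162,82),17),((82,125),17)]
S=[((692,170),17),((627,207),17),((550,178),17),((627,243),2),((692,200),2)]
obs=[(mt,np.array(u)/5+[250,170],z) for u,z in T]+[(ms,(np.array(u)-[450,0])/7+[240,210],z) for u,z in S]
def res(q,sel=obs):
    o=[]
    for m,u,z in sel:
        k=np.arange(6)*np.pi/3+q[2]
        P=project(np.c_[q[0]+.0231*np.cos(k),q[1]+.0231*np.sin(k),np.full(6,z/1000)],m)-u
        o+=list(P[np.argmin((P**2).sum(1))])
    return np.array(o)
for nm,sel in (('both',obs),('top',obs[:5]),('scene',obs[5:])):
    b=min((least_squares(res,[.602,-.066,a],args=(sel,),loss='soft_l1') for a in np.radians([0,10,20,30,40,50])),key=lambda r:r.cost)
    print(nm,b.x,np.degrees(b.x[2])%60,b.cost); 
    if nm=='both': print(res(b.x).round(1))
# check of spanner in top
s=env.sense();Tr=rot(s['tcp_rot']);a=np.arctan2(Tr[1,0],Tr[0,0])
p,d,m=load('w3')
q,r=fit([(15,-20,20),(-25.5,-20,20),(-55,-5,24)],np.array([(346,43),(346,132),(317,190)]),m,[.53,-.1,a]); print('sp wrist',q,np.degrees(q[2]),np.degrees(a),r.tolist())
W=lambda q,x,y,z:[q[0]+np.cos(q[2])*x-np.sin(q[2])*y,q[1]+np.sin(q[2])*x+np.cos(q[2])*y,z]
print((project([W(q,.015,-.022,.02),W(q,-.0255,-.02,.02)],mt)-[250,170])*5,'seen ~ (255,268) (290,362)')
E
```

```text
both [ 0.60402243 -0.06620095  0.43603815] 24.983145569460206 6.537513720465533
[ 1.5 -0.3  1.7  0.2  0.9 -0.   1.3 -0.5 -0.6 -0.5 -0.4  0.2 -0.2  1.1
 -0.4  2.6  0.2  1.  -0.2  0.9]
top [ 0.60359177 -0.06396862  0.43059513] 24.671283718080158 1.4652772384686914
scene [ 0.60508646 -0.07022158  0.32753615] 18.766439264330657 0.4396674985248943
sp wrist [ 0.52235814 -0.09742416  0.44266527] 25.362851515319477 23.488039137651583 [[0.1, -3.6], [0.1, 0.3], [-0.2, 3.9]]
[[247.85311523 269.40053007]
 [288.24115866 363.04703543]] seen ~ (255,268) (290,362)
```

```bash
python3 -m pendant '[10,0.5,0.2,0,-0.15,10,1.0,0.2,0,-0.15,10,1.0,0.2,0,-0.15]'
python3 - <<'E'
from h import *
p,d,m=grab('wrist','w4'); s=env.sense();T=rot(s['tcp_rot']);print(T.round(3),s['position'],s['t'])
E
```

```text
t: 3.68
position: [0.4908, -0.1331, 0.0328]
tcp_rot: [3.069, 0.664, 0.013]
wrist_force: [1.8, 0.5, -3.7]
finger_gap: 0.0213
finger_force: 59.5
[[ 0.911  0.413  0.005]
 [ 0.413 -0.911 -0.   ]
 [ 0.004  0.002 -1.   ]] [ 0.48831389 -0.13363687  0.03239815] 3.7333
```

View pics/w4.png

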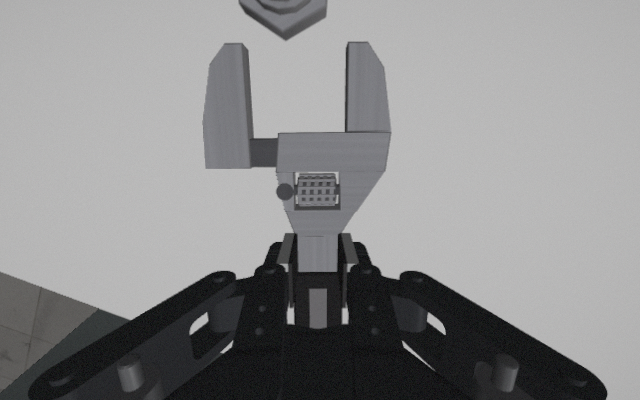

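The nut's near corner is at (286,36) and it spans u=240–327, with the flats aligned to the jaws. The jaw centre is at u≈297, so I'll shift 6 mm to the left and advance about 38 mm.

```bash
python3 -m pendant '[10,0,-0.15,0,0,10,0,-0.15,0.08,0,10,0.25,-0.15,0.1,0,10,0.5,-0.15,0.1,0,10,0.7,-0.15,0.1,0,10,0.7,-0.15,0.1,0]'
python3 - <<'E'
from h import *
p,d,m=grab('wrist','w5'); s=env.sense();T=rot(s['tcp_rot']);print(T.round(3),s['position'],s['t'])
E
```

```text
t: 4.23
position: [0.5109, -0.1148, 0.028]
tcp_rot: [3.07, 0.667, 0.006]
wrist_force: [0.1, 0.5, -3.5]
finger_gap: 0.0219
finger_force: 59.6
[[ 0.91   0.414  0.002]
 [ 0.414 -0.91   0.   ]
 [ 0.002  0.001 -1.   ]] [ 0.50948937 -0.11538811  0.02784263] 4.2833
```

View pics/w5.png

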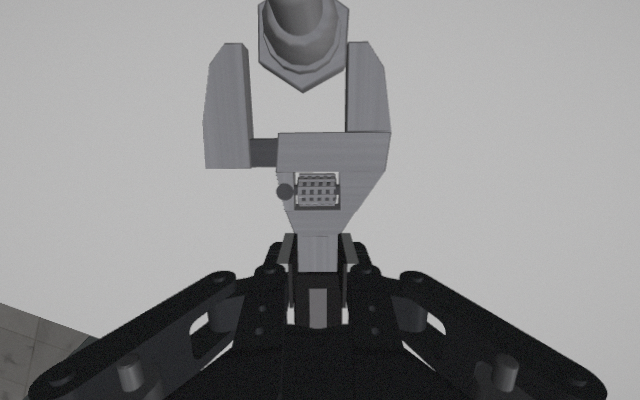

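```bash
python3 - <<'E'
from h import *
p,d,m=load('w5'); print(m['xyz'],m['fx'],m['fy'])
s=env.sense();T=rot(s['tcp_rot'])
P=dict(movtip=(228,60),movroot=(228,150),fixtip=(362,60),fixroot=(370,120),throat=(320,150),neck=(318,255),nutL=(266,60),nutR=(340,60),nutF=(303,85),table=(450,100))
for k,u in P.items():
    b=bydepth([u],m,d)[0]; print(k,u,(T.T@(b-s['position'])*1000).round(1),'z',round(b[2]*1000,1))
print('at nut plane', [ (T.T@(onplane([u],m,z)[0]-s['position'])*1000).round(1) for u,z in [((258,50),.017),((348,50),.017),((303,92),.017),((249,100),.016),((346,100),.016),((346,41),.016),((346,132),.016)]])
for v in (60,100):
  g=d[v,200:400]; print(v,[round(float(x)*1000) for x in g[::6]])
E
```

```text
[ 0.57359803 -0.08750412  0.1541841 ] 276.8944105500092 276.8944105500092
movtip (228, 60) [ 97.5 -39.4  12.4] z 15.7
movroot (228, 150) [ 56.6 -43.3  14.1] z 13.8
fixtip (362, 60) [98.  22.2 14.4] z 13.7
fixroot (370, 120) [71.2 27.  12.8] z 15.2
throat (320, 150) [56.7  2.9 13.5] z 14.5
neck (318, 255) [-0.8  2.  13. ] z 14.8
nutL (266, 60) [ 97.3 -21.8  11.5] z 16.5
nutR (340, 60) [97.1 11.7 10.3] z 17.7
nutF (303, 85) [86.6 -5.1 10.2] z 17.8
table (450, 100) [81.7 71.9 28.6] z -0.5
at nut plane [array([101.3, -25.2,  11. ]), array([101.4,  15.2,  11.1]), array([83.6, -5.2, 11. ]), array([ 80.1, -30.7,  12. ]), array([80.2, 15. , 12. ]), array([105.3,  14.3,  12.1]), array([65.5, 15.5, 12. ])]
60 [140, 140, 127, 127, 128, 127, 128, 128, 138, 140, 125, 125, 125, 118, 117, 109, 108, 108, 108, 113, 116, 118, 125, 126, 125, 127, 127, 128, 126, 128, 140, 141, 140, 140]
100 [144, 132, 132, 132, 133, 132, 132, 132, 138, 146, 144, 145, 145, 146, 145, 145, 145, 146, 145, 144, 144, 146, 145, 145, 144, 131, 132, 130, 132, 131, 132, 132, 145, 145]
```

```bash
python3 -m pendant '[10,0,0.07,0,0,10,0,0.07,0,0,10,0.2,0.07,0.02,0,10,0.36,0.07,0.04,0,10,0.36,0.07,0.05,0,10,0.36,0.07,0.05,0]'
python3 - <<'E'
from h import *
p,d,m=grab('wrist','w6'); s=env.sense();T=rot(s['tcp_rot']);print(T.round(3),s['position'],s['t'],s['wrist_force'])
E
```

```text
t: 4.78
position: [0.5231, -0.1126, 0.0261]
tcp_rot: [3.07, 0.664, 0.002]
wrist_force: [-0.4, 0.4, 2.4]
finger_gap: 0.0218
finger_force: 60.9
[[ 0.911  0.413  0.002]
 [ 0.413 -0.911  0.   ]
 [ 0.002  0.001 -1.   ]] [ 0.52308492 -0.11258823  0.02614068] 4.8333 [-0.175295    0.32304523  2.69538813]
```

View pics/w6.png

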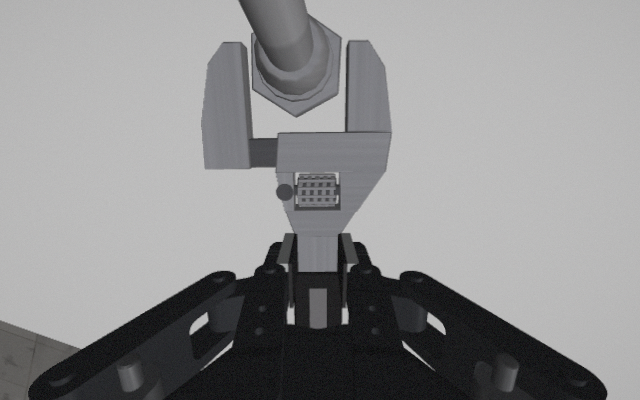

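The nut is well into the jaws: front corner at (296,117), flats at u 251–340 between faces at 249 and 346, and throat at v≈132. I'll push on a little, then release.

```bash
python3 -m pendant '[10,0.08,0,0,0,10,0.08,0,0,0,10,0.08,0,0.02,0,40,0.08,0,0,0,40,0.08,0,0,0,40,0.08,0,0,0,40,0.08,0,-0.8,0,0,0.08,0,-1,0,0,0.08,0,-1,0,0,0.08,0,-1,0]'
python3 - <<'E'
from h import *
s=env.sense();p,d,m=grab('wrist','w7');T=rot(s['tcp_rot']);print(T.round(3),s['position'],s['t'],s['wrist_force'],s['finger_gap'])
# high points: worm = depth z>16.. map around; print z map
v,u=np.mgrid[0:400:2,150:480:2]; uv=np.c_[u.ravel(),v.ravel()]
b=bydepth(uv,m,d); t=(b-s['position'])@T*1000; z=b[:,2]*1000
k=(z>10)&(z<22)&(t[:,0]>-20)&(t[:,0]<130)&(abs(t[:,1])<60)
t=t[k];z=z[k]
for x in range(-15,130,5):
    w=t[(t[:,0]>=x)&(t[:,0]<x+5),1]
    if len(w): 
        w=np.sort(w); g=np.where(np.diff(w)>3)[0]; e=[w[0]]+[a for i in g for a in (w[i],w[i+1])]+[w[-1]]
        print(x,np.round(e,1), round(z[(t[:,0]>=x)&(t[:,0]<x+5)].mean(),1))
E
```

```text
t: 5.67
position: [0.5254, -0.1115, 0.0658]
tcp_rot: [3.07, 0.664, 0.002]
wrist_force: [-0.5, 0.3, -0.1]
finger_gap: 0.0044
finger_force: 0.0
[[ 0.911  0.413  0.002]
 [ 0.413 -0.911 -0.   ]
 [ 0.001  0.001 -1.   ]] [ 0.52543095 -0.11148412  0.06582527] 5.6667 [-0.45375832  0.34422877 -0.09698747] 0.004406478323360677
-15 [-0.7  3.6] 13.4
-10 [-0.7  3.5 13.3 13.3] 13.0
-5 [-8.9 13.3] 13.3
0 [-8.9 13.1] 13.4
5 [-10.2  14.3] 13.7
10 [-12.8  16.8] 14.3
15 [-14.1  20.7] 14.3
20 [-15.2  23.5] 13.7
25 [-18.9  26.9] 15.2
30 [-18.9  30.5] 15.8
35 [-18.8  34.4] 14.5
40 [-54.9  35.6] 14.1
45 [-54.5  36.8] 13.9
50 [-54.1  36.6] 13.9
55 [-54.9  37.5] 14.0
60 [-54.3 -33.  -16.9  37.1] 14.0
65 [-53.9 -32.6 -10.2  -6.6  16.8  36.8] 14.4
70 [-52.4 -32.8 -18.7   1.9  16.7  35.2] 15.0
75 [-52.1 -32.8 -25.7 -12.5  -6.3  10.3  16.6  35.1] 15.2
80 [-50.3 -32.9 -28.1 -20.7   4.3  11.5  16.3  33.6] 15.1
85 [-50.  -33.  -27.8 -24.1   7.8  11.5  16.2  33.6] 14.7
90 [-48.8 -32.9 -27.6 -26.    8.9  11.4  16.2  31.8] 14.7
95 [-45.8 -32.9 -27.4 -24.8   7.6  11.2  16.   29.2] 14.8
100 [-42.  -33.7 -27.  -24.7   4.2  11.1  16.   25.5] 15.7
105 [-2.7  6.4] 16.9
110 [-2.7 -1.6] 16.6
```

The opening reads 49.2 mm, the nut sits at about x 0, y 4.7 mm in the spanner frame, and the spanner is flat. Next I'll rub the worm, which is at about (34.6, 1.5) mm in the tool frame.

```bash
python3 -m pendant '[0,0.66,0.04,0,0,0,0.66,0.04,0.5,0,0,0.66,0.04,0.6,0,0,0.66,0.04,0.7,0,0,0.66,0.04,0.7,0]'
python3 -m pendant '[0,0,0,0.1,0,0,0,0,0.1,0]'
python3 -m pendant '[0,0,0,0.1,0,0,0,0,0.1,0]'
```

```text
t: 6.13
position: [0.5478, -0.1023, 0.0362]
tcp_rot: [-3.07, -0.663, 0.005]
wrist_force: [0.1, 1.2, -0.0]
finger_gap: 0.0003
finger_force: 0.0
t: 6.3
position: [0.5492, -0.1024, 0.0348]
tcp_rot: [-3.071, -0.663, 0.001]
wrist_force: [-4.2, 0.2, 10.8]
finger_gap: -0.0001
finger_force: 5.5
t: 6.47
position: [0.5512, -0.1017, 0.0342]
tcp_rot: [3.071, 0.663, 0.004]
wrist_force: [-9.4, 4.3, 41.8]
finger_gap: -0.0003
finger_force: 20.8
```

```bash
python3 -m pendant '[0,0,0,-0.08,0,0,0,0,-0.08,0]'
python3 -m pendant '[0,0.1,0,-0.08,0,0,0.2,0,-0.08,0]'
python3 -m pendant '[0,0.1,0,0,0,0,0.2,0,0,0]'
```

```text
t: 6.63
position: [0.5506, -0.1023, 0.0348]
tcp_rot: [3.07, 0.663, 0.005]
wrist_force: [-1.4, 1.9, 13.4]
finger_gap: 0.0
finger_force: 7.2
t: 6.8
position: [0.5571, -0.0992, 0.0367]
tcp_rot: [3.07, 0.662, 0.001]
wrist_force: [0.4, 0.5, -0.1]
finger_gap: -0.0002
finger_force: 0.0
t: 6.97
position: [0.5643, -0.0954, 0.0358]
tcp_rot: [-3.071, -0.663, 0.001]
wrist_force: [-0.5, 0.3, -0.5]
finger_gap: -0.0001
finger_force: 0.0
```

```bash
python3 -m pendant '[0,-0.2,0,-0.05,0,0,-0.45,0,-0.05,0,0,-0.45,0,0.08,0,0,-0.45,0,0.08,0]'
python3 -m pendant '[0,0.08,0,0,0,0,0.16,0,0,0]'
python3 -m pendant '[0,0.08,0,0,0,0,0.16,0,0,0]'
```

```text
t: 7.3
position: [0.5455, -0.1048, 0.0334]
tcp_rot: [3.071, 0.66, -0.006]
wrist_force: [-8.0, -1.4, 19.1]
finger_gap: 0.0001
finger_force: 10.1
t: 7.47
position: [0.5465, -0.1045, 0.0331]
tcp_rot: [3.071, 0.658, -0.022]
wrist_force: [-22.6, -7.3, 34.2]
finger_gap: -0.0001
finger_force: 20.0
t: 7.63
position: [0.5514, -0.1027, 0.0332]
tcp_rot: [3.071, 0.656, -0.024]
wrist_force: [-21.6, -8.9, 31.3]
finger_gap: 0.0001
finger_force: 18.8
```

```bash
python3 -m pendant '[0,0.06,0,-0.05,0,0,0.12,0,-0.05,0]'
python3 -m pendant '[0,0.08,0,0,0,0,0.16,0,0,0]'
python3 - <<'E'
from h import *
s=env.sense();p,d,m=grab('wrist','w8');T=rot(s['tcp_rot'])
v,u=np.mgrid[0:240,150:480]; uv=np.c_[u.ravel(),v.ravel()]
b=bydepth(uv,m,d); z=b[:,2]*1000
# fixed frame: origin .5575,-.0986 yaw 24.4
a=np.radians(24.4);X=np.array([np.cos(a),np.sin(a)]);Y=np.array([-X[1],X[0]]);o=np.array([.5575,-.0986])
t=np.c_[(b[:,:2]-o)@X,(b[:,:2]-o)@Y]*1000
k=(z>10)&(z<22)
for x in range(-20,76,4):
    w=np.sort(t[k&(t[:,0]>=x)&(t[:,0]<x+4)&(abs(t[:,1])<60),1])
    if len(w): 
        g=np.where(np.diff(w)>3)[0]; print(x,np.round([w[0]]+[q for i in g for q in (w[i],w[i+1])]+[w[-1]],1))
print('tcp',(s['position'][:2]-o)@X,(s['position'][:2]-o)@Y,s['wrist_force'])
E
```

```text
t: 7.8
position: [0.5605, -0.0985, 0.0349]
tcp_rot: [3.071, 0.659, -0.008]
wrist_force: [-4.1, -3.3, 8.5]
finger_gap: 0.0001
finger_force: 4.0
t: 7.97
position: [0.5674, -0.0953, 0.0349]
tcp_rot: [3.07, 0.66, -0.006]
wrist_force: [-4.5, -2.4, 8.8]
finger_gap: 0.0002
finger_force: 4.6
12 [-35.3 -11.1   4.9  20.5  36.9  36.9]
16 [-35.7  54.4]
20 [-36.1  54.3]
24 [-36.6  53.9]
28 [-36.9  53.6]
32 [-37.2  18.8  31.3  54.1]
36 [-36.1 -15.2  -0.4  14.3  31.4  53.3]
40 [-36.  -15.1  -8.    1.2  26.   26.   31.5  53.3]
44 [-35.4 -15.1  -9.6  -2.6  26.1  51.7]
48 [-34.5 -15.  -10.   -5.2  32.3  51.1]
52 [-33.9 -15.  -10.   -6.7  37.2  50.3]
56 [-33.1 -15.  -10.4  -6.7  41.4  49.6]
60 [-32.5 -14.9 -10.4  -5.1  45.5  49.4]
64 [-31.6 -14.8 -10.4  -2.6]
68 [-28.7 -14.8 -10.3   3.4]
72 [-25.2 -14.9  -3.6  16.6]
tcp 0.010353988030541068 -0.0010816067231626373 [-4.46893621 -2.35552141  8.80214609]
```

The stroke worked: the opening is now about 46.5 mm. I'll repeat it with a shorter back-reach.

```bash
python3 -m pendant '[0,-0.1,0,-0.1,0,0,-0.4,0,-0.1,0,0,-0.4,0,-0.1,0,0,-0.4,0,0.02,0,0,-0.4,0,0.02,0]'
python3 -m pendant '[0,0.1,0,0,0,0,0.2,0,0,0]'
python3 -m pendant '[0,0.1,0,0,0,0,0.2,0,0,0]'
```

```text
t: 8.43
position: [0.5548, -0.1003, 0.0346]
tcp_rot: [3.071, 0.662, -0.001]
wrist_force: [-4.6, -0.5, 15.2]
finger_gap: 0.0002
finger_force: 7.2
t: 8.6
position: [0.5617, -0.0971, 0.0347]
tcp_rot: [3.071, 0.662, -0.003]
wrist_force: [-6.6, -1.5, 14.7]
finger_gap: 0.0003
finger_force: 7.6
t: 8.77
position: [0.5692, -0.0936, 0.0347]
tcp_rot: [3.071, 0.662, -0.003]
wrist_force: [-5.6, -1.1, 13.0]
finger_gap: 0.0
finger_force: 6.0
```

```bash
cat > meas.py <<'E'
from h import *
s=env.sense();p,d,m=grab('wrist','wx');T=rot(s['tcp_rot'])
v,u=np.mgrid[0:240,150:480]; b=bydepth(np.c_[u.ravel(),v.ravel()],m,d); z=b[:,2]*1000
a=np.radians(24.4);X=np.array([np.cos(a),np.sin(a)]);Y=np.array([-X[1],X[0]]);o=np.array([.5575,-.0986])
t=np.c_[(b[:,:2]-o)@X,(b[:,:2]-o)@Y]*1000; k=(z>10)&(z<22)
for x in range(16,78,4):
    w=np.sort(t[k&(t[:,0]>=x)&(t[:,0]<x+4)&(abs(t[:,1])<60),1])
    if len(w):
        g=np.where(np.diff(w)>1.5)[0]; print(x,np.round([w[0]]+[q for i in g for q in (w[i],w[i+1])]+[w[-1]],1))
print('tcp',(s['position'][:2]-o)@X,(s['position'][:2]-o)@Y,s['wrist_force'],s['t'])
E
python3 -m pendant '[0,-0.1,0,-0.1,0,0,-0.44,0,-0.1,0,0,-0.44,0,-0.1,0,0,-0.44,0,0,0,0,-0.44,0,0,0,0,-0.34,0,0,0,0,-0.24,0,0,0,0,-0.14,0,0,0,0,-0.04,0,0,0]'
python3 meas.py
```

```text
t: 9.52
position: [0.5671, -0.0936, 0.0346]
tcp_rot: [-3.07, -0.663, 0.005]
wrist_force: [-9.6, 0.8, 19.5]
finger_gap: -0.0003
finger_force: 9.7
16 [-34.5  51.8]
20 [-34.8  51.5]
24 [-35.5  51.5]
28 [-35.7  51.7]
32 [-36.   20.   29.1  51.7]
36 [-35.  -13.9  -0.8  14.4  29.3  51.8]
40 [-34.4 -13.8  -7.7   0.3  25.1  26.2  29.4  51. ]
44 [-34.1 -13.5  -9.9  -2.9  25.9  50. ]
48 [-33.3 -13.4  -9.9  -5.5  31.4  49.2]
52 [-32.  -13.3 -10.3  -6.5  36.2  48.3]
56 [-31.2 -13.2 -10.2  -6.5  40.7  47.3]
60 [-31.  -13.1 -10.6  -5.2  44.   47.4]
64 [-29.7 -13.  -10.6  -2.2]
68 [-26.8 -12.9 -10.    3.7]
72 [-24.1 -12.8  -3.8  15.3]
76 [ 2.8 16. ]
tcp 0.010813366505445367 0.0006186922838535889 [-9.55262925  0.83092622 19.4670952 ] 9.5167
```

```bash
python3 -m pendant '[0,-0.1,-0.02,-0.1,0,0,-0.42,-0.03,-0.1,0,0,-0.42,-0.03,-0.1,0,0,-0.42,-0.03,-0.01,0,0,-0.42,-0.03,-0.01,0,0,-0.32,-0.03,-0.01,0,0,-0.22,-0.03,-0.01,0,0,-0.12,-0.03,-0.01,0,0,-0.02,-0.03,-0.01,0]'
python3 meas.py
```

```text
t: 10.32
position: [0.5657, -0.0926, 0.0347]
tcp_rot: [-3.07, -0.663, 0.006]
wrist_force: [-9.7, 0.4, 17.1]
finger_gap: 0.0005
finger_force: 8.6
16 [-33.3  50.7]
20 [-33.6  51.1]
24 [-33.9  51.1]
28 [-33.9  51.3]
32 [-34.4  21.6  28.9  51.5]
36 [-34.1 -12.1   0.1  14.8  29.1  51.1]
40 [-33.5 -12.   -8.4   0.1  24.   26.4  29.3  50.8]
44 [-32.2 -11.8 -10.   -3.1  24.6  49.8]
48 [-31.3 -11.7 -10.   -5.1  28.6  49. ]
52 [-30.5 -11.6  -9.9  -6.6  34.8  48.6]
56 [-29.7  -6.5  38.8  47.6]
60 [-28.9  -5.4  42.3  46.7]
64 [-28.2  -2.3]
68 [-26.    3.7]
72 [-22.5 -10.6  -3.4  14.4]
76 [-19.3 -15.6   2.7  14.7]
tcp 0.00998558406827403 0.0020483282486761082 [-9.66794976  0.35116727 17.09927646] 10.3167
```

```bash
for i in 1; do python3 -m pendant '[0,-0.1,-0.02,-0.1,0,0,-0.42,-0.03,-0.1,0,0,-0.42,-0.03,-0.1,0,0,-0.42,-0.03,0,0,0,-0.42,-0.03,0,0,0,-0.32,-0.03,0,0,0,-0.22,-0.03,0,0,0,-0.12,-0.03,0,0,0,-0.02,-0.03,0,0]'; done
python3 meas.py|tail -9
python3 -m pendant '[0,-0.1,0,-0.1,0,0,-0.42,0,-0.1,0,0,-0.42,0,-0.1,0,0,-0.42,0,0,0,0,-0.42,0,0,0,0,-0.32,0,0,0,0,-0.22,0,0,0,0,-0.12,0,0,0,0,-0.02,0,0,0]'
python3 meas.py
```

```text
t: 11.12
position: [0.5623, -0.0934, 0.0346]
tcp_rot: [-3.071, -0.662, 0.014]
wrist_force: [-17.1, -2.6, 25.1]
finger_gap: -0.0001
finger_force: 12.2
48 [-30.8  -5.4  27.   48.8]
52 [-29.9  -6.9  32.5  47.7]
56 [-29.1  -6.8  36.2  46.9]
60 [-28.   -5.2  40.2  46.8]
64 [-27.4  -2.1  43.3  45.7]
68 [-25.    3.3]
72 [-21.7  -9.9  -3.7  12.8]
76 [-19.1 -12.8   2.9  13.8]
tcp 0.006521957910414886 0.0027423682689985966 [-17.07067581  -2.57061003  25.05719246] 11.1167
t: 11.92
position: [0.558, -0.0957, 0.0345]
tcp_rot: [-3.071, -0.659, 0.025]
wrist_force: [-22.8, -4.8, 32.5]
finger_gap: 0.0002
finger_force: 15.8
16 [-32.5  50. ]
20 [-32.5  50.2]
24 [-33.1  50.4]
28 [-33.   49.9]
32 [-33.3  22.5  27.9  50.8]
36 [-33.2 -11.4   0.4  20.1  28.2  49.6]
40 [-32.3 -11.3  -7.5   3.1  20.4  25.5  28.4  49.8]
44 [-31.5  -2.1  24.3  48.8]
48 [-30.9  -5.2  26.7  48.2]
52 [-29.5  -6.7  29.2  47.3]
56 [-28.7  -6.6  33.5  47.1]
60 [-28.   -5.6  37.7  46.5]
64 [-27.3  -2.5  40.8  45.2]
68 [-24.6   3.9]
72 [-21.3  -9.6  -3.   11.7]
76 [-18.5 -14.1   3.4  12.7]
tcp 0.0016503777935329591 0.002398630286491227 [-22.79900779  -4.7916255   32.48930519] 11.9167
```

The opening is about 39.5–40 mm and the finger stalls, so the jaws are snug. I'll lift off, move over the grip and lower straddling it.

```bash
python3 -m pendant '[0,0,0,-0.5,0,0,0,0,-1,0,50,-0.6,0,-1,0,50,-1.2,0,-1,0,50,-1.8,0,-1,0,50,-2.2,0,-1,0,50,-2.2,0,-1,0,50,-2.2,0,-1,0]'
python3 - <<'E'
from h import *
s=env.sense();p,d,m=grab('wrist','w9')
v,u=np.mgrid[0:400,150:480]; b=bydepth(np.c_[u.ravel(),v.ravel()],m,d); z=b[:,2]*1000
a=np.radians(24.4);X=np.array([np.cos(a),np.sin(a)]);Y=np.array([-X[1],X[0]]);o=np.array([.5575,-.0986])
t=np.c_[(b[:,:2]-o)@X,(b[:,:2]-o)@Y]*1000; k=(z>9)&(z<22)
for x in range(-110,76,6):
    w=np.sort(t[k&(t[:,0]>=x)&(t[:,0]<x+6)&(abs(t[:,1])<60),1])
    if len(w):
        g=np.where(np.diff(w)>1.5)[0]; print(x,np.round([w[0]]+[q for i in g for q in (w[i],w[i+1])]+[w[-1]],1))
print('tcp',(s['position'][:2]-o)@X,(s['position'][:2]-o)@Y,s['position'],s['t'],s['finger_gap'])
E
```

```text
t: 12.63
position: [0.4853, -0.1287, 0.0743]
tcp_rot: [-3.071, -0.663, -0.001]
wrist_force: [0.6, 0.7, -0.3]
finger_gap: 0.05
finger_force: 0.0
-110 [-17.   10.7]
-104 [-17.   11.3]
-98 [-16.8  11.3]
-92 [-16.7  11.9]
-86 [-16.5  11.9]
-80 [-16.4  11.7]
-74 [-15.5  12.4]
-68 [-15.5  12.3]
-62 [-15.3  13. ]
-56 [-14.4  12.8]
-50 [-14.3  13.5]
-44 [-14.1  12.6]
-38 [-11.4  11.2]
-32 [-11.2  11.8]
-26 [-10.4  11.6]
-20 [-13.5  14.8]
-14 [-16.5  17.2]
-8 [-20.9  19.1]
-2 [-23.9  22.6]
4 [-27.4  22.5]
10 [-31.   22.9  33.6  51. ]
16 [-32.6  50.7]
22 [-32.6  50.9]
28 [-32.7  51.1]
34 [-33.   21.7  28.9  50.8]
40 [-32.4  50.5]
46 [-30.8  -2.5  21.8  49.6]
52 [-29.2  -5.9  25.3  48.6]
58 [-28.4 -10.   -8.2  -7.   28.   47.2]
tcp -0.07818521560032202 0.002385096566172033 [ 0.48531271 -0.12872659  0.07426149] 12.6333 0.049953671127545805
```

```bash
python3 -m pendant '[50,0,0.12,0,-0.4,50,0,0.12,0.6,-0.4,50,0,0.12,1.1,-0.4,44,0,0.12,1.25,-0.4,40,0,0.12,1.25,-0.4,40,0,0.12,1.25,-0.4]'
```

```text
t: 13.18
position: [0.4877, -0.1326, 0.0246]
tcp_rot: [-3.056, -0.729, -0.001]
wrist_force: [0.1, 0.2, -0.4]
finger_gap: 0.0397
finger_force: 0.0
```

```bash
python3 -m pendant '[40,0,-0.15,0,0.42,40,0,-0.29,0,0.83,40,0.01,-0.43,0,1.25,40,0.03,-0.58,0,1.67,40,0.05,-0.72,0,2.08,40,0.075,-0.87,0,2.5,40,0.075,-0.87,0,2.5]'
```

```text
t: 13.77
position: [0.4746, -0.1006, 0.0256]
tcp_rot: [3.124, 0.321, 0.003]
wrist_force: [-0.3, -2.1, -0.4]
finger_gap: 0.0396
finger_force: 0.6
```

```bash
python3 -m pendant '[40,0,-0.15,0,0.42,40,0,-0.29,0,0.83,40,0.01,-0.43,0,1.25,40,0.03,-0.58,0,1.67,40,0.03,-0.58,0,1.67]'
```

```text
t: 14.18
position: [0.4709, -0.0783, 0.0254]
tcp_rot: [3.14, 0.048, 0.002]
wrist_force: [-0.3, -1.3, 0.3]
finger_gap: 0.0398
finger_force: 1.2
```

```bash
python3 -m pendant '[40,0,-0.15,0,0.42,40,0,-0.29,0,0.83,40,0.01,-0.43,0,1.25,40,0.03,-0.58,0,1.67]'
python3 - <<'E'
from h import *
s=env.sense();T=rot(s['tcp_rot']);ya=np.arctan2(T[1,0],T[0,0]);p,d,m=grab('wrist','w10')
v,u=np.mgrid[0:400,150:480]; b=bydepth(np.c_[u.ravel(),v.ravel()],m,d); z=b[:,2]*1000
t=(b-s['position'])@T*1000; k=(z>9)&(z<22)
for x in range(10,150,8):
    w=np.sort(t[k&(t[:,0]>=x)&(t[:,0]<x+8)&(abs(t[:,1])<60),1])
    if len(w):
        g=np.where(np.diff(w)>1.5)[0]; print(x,np.round([w[0]]+[q for i in g for q in (w[i],w[i+1])]+[w[-1]],1))
print('yaw',np.degrees(ya),s['position'],s['wrist_force'],s['t'])
E
```

```text
t: 14.52
position: [0.4708, -0.0567, 0.0253]
tcp_rot: [3.131, -0.229, 0.001]
wrist_force: [-3.3, -6.4, 5.2]
finger_gap: 0.04
finger_force: 3.8
10 [-25.2 -18.5  -8.6  27.9]
18 [-9.1 19.1]
26 [-9.5 18.3]
34 [-9.4 17.5]
42 [-8.7 14.8]
50 [-10.4  14.2]
58 [-13.7  17. ]
66 [-17.2  21.2]
74 [-21.3  25.7]
82 [-21.6  29.7]
90 [-50.3  33.1]
98 [-50.5  33.4]
106 [-50.5  33.7]
114 [-50.6   5.7  11.   33.7]
yaw -8.370459601364015 [ 0.47083134 -0.05669548  0.02525258] [-3.27501243 -6.43344075  5.15784555] 14.5167
```

```bash
python3 -m pendant '[40,0,-0.1,0,0.3,40,0,-0.2,0,0.55,40,0,-0.2,0,0.55]'
python3 -m pendant '[40,0,-0.1,0,0.3,40,0,-0.2,0,0.55,40,0,-0.2,0,0.55]'
```

```text
t: 14.82
position: [0.4718, -0.0475, 0.025]
tcp_rot: [3.125, -0.316, -0.0]
wrist_force: [-1.8, -3.4, 1.7]
finger_gap: 0.0401
finger_force: 2.0
t: 15.07
position: [0.4731, -0.0396, 0.0249]
tcp_rot: [3.115, -0.405, -0.001]
wrist_force: [-2.1, -3.0, 2.2]
finger_gap: 0.04
finger_force: 2.0
```

Still moving freely, so I'll continue.

```bash
python3 -m pendant '[40,0,-0.1,0,0.3,40,0,-0.2,0,0.55,40,0,-0.2,0,0.55]'
python3 -m pendant '[40,0,-0.1,0,0.3,40,0,-0.2,0,0.55,40,0,-0.2,0,0.55]'
```

```text
t: 15.32
position: [0.4749, -0.0318, 0.0249]
tcp_rot: [3.102, -0.495, -0.002]
wrist_force: [-3.2, -3.9, 1.8]
finger_gap: 0.0398
finger_force: 1.9
t: 15.57
position: [0.4772, -0.0243, 0.0248]
tcp_rot: [3.086, -0.584, -0.003]
wrist_force: [-3.1, -3.0, 2.1]
finger_gap: 0.04
finger_force: 2.1
```

```bash
cat > m2.py <<'E'
from h import *
s=env.sense();T=rot(s['tcp_rot']);ya=np.arctan2(T[1,0],T[0,0]);p,d,m=grab('wrist','w11')
v,u=np.mgrid[0:400,100:540]; b=bydepth(np.c_[u.ravel(),v.ravel()],m,d); z=b[:,2]*1000
t=(b-s['position'])@T*1000; k=(z>9)&(z<22)
for x in range(10,150,6):
    w=np.sort(t[k&(t[:,0]>=x)&(t[:,0]<x+6)&(abs(t[:,1])<60),1])
    if len(w):
        g=np.where(np.diff(w)>1.5)[0]; print(x,np.round([w[0]]+[q for i in g for q in (w[i],w[i+1])]+[w[-1]],1))
n=np.array([.604,-.067,.017]); print('nut in tool',((n-s['position'])@T*1000).round(1))
print('yaw',np.degrees(ya),s['position'],s['wrist_force'],s['t'])
E
python3 m2.py
python3 - <<'E'
from h import *
# spanner yaw from grip centre line in world, top camera dark pixels
p,d,m=grab('top','t3')
v,u=np.mgrid[170:330,200:400]; uv=np.c_[u.ravel(),v.ravel()]; b=bydepth(uv,m,d)
z=b[:,2]; k=(z>.006)&(z<.022)&(b[:,0]>.4)
g=p[uv[:,1],uv[:,0]].mean(1)
q=b[k]; print(len(q)); 
for x in np.arange(.42,.64,.012):
    w=q[(q[:,0]>=x)&(q[:,0]<x+.012),1]
    if len(w)>2: print(x.round(3),w.min().round(4),w.max().round(4),len(w))
E
```

```text
10 [-25.6 -18.8  -8.4  27.7]
16 [-8.8 19.5]
22 [-9.2 19.4]
28 [-9.2 18.5]
34 [-9.1 18.4]
40 [-7.9 15. ]
46 [-8.3 14.9]
52 [-9.5 14.2]
58 [-11.9  17.1]
64 [-14.   19.9]
70 [-16.3  23.9]
76 [-19.7  27.1]
82 [-19.7  30.3]
88 [-48.6  33.3]
94 [-48.3  35. ]
100 [-48.7  35.2]
106 [-48.5  35.3]
112 [-48.5 -26.6 -20.4   4.2   5.9  35.8]
118 [-47.9   8.6  13.1  34.4]
nut in tool [133.7  -6.6   7.6]
yaw -21.428975003245995 [ 0.47718131 -0.02430325  0.02483181] [-3.08528231 -3.00686904  2.08686932] 15.5667
1388
0.42 -0.0266 -0.0186 9
0.432 -0.0337 -0.0225 16
0.444 -0.0361 -0.0328 3
0.48 -0.0467 -0.0429 10
0.492 -0.0507 -0.0347 40
0.504 -0.0524 -0.0286 70
0.516 -0.0569 -0.0304 74
0.528 -0.0726 -0.0349 100
0.54 -0.0874 -0.0348 132
0.552 -0.0935 -0.033 162
0.564 -0.0973 -0.0209 192
0.576 -0.0979 -0.0108 222
0.588 -0.0999 -0.0148 174
0.6 -0.1 -0.0188 130
0.612 -0.0939 -0.0248 50
0.624 -0.0702 -0.0657 3
```

```bash
python3 -m pendant '[40,0,-0.1,0,0.3,40,0.01,-0.2,0,0.55,40,0.01,-0.2,0,0.55]'
python3 -m pendant '[40,0,-0.1,0,0.3,40,0.01,-0.2,0,0.55,40,0.01,-0.2,0,0.55]'
```

```text
t: 15.92
position: [0.4792, -0.0201, 0.0247]
tcp_rot: [3.064, -0.676, -0.005]
wrist_force: [-6.5, -10.8, 6.0]
finger_gap: 0.0402
finger_force: 6.5
t: 16.17
position: [0.4832, -0.011, 0.0245]
tcp_rot: [3.045, -0.762, -0.005]
wrist_force: [-5.1, -7.4, 3.6]
finger_gap: 0.0404
finger_force: 3.9
```

```bash
python3 m2.py
```

```text
10 [-25.8 -19.   -8.5  27.5]
16 [-8.9 19.2]
22 [-8.9 19.1]
28 [-9.3 18.3]
34 [-8.7 18.2]
40 [-8.1 14.9]
46 [-8.4 14.7]
52 [-9.8 14. ]
58 [-12.1  17. ]
64 [-14.7  20.2]
70 [-16.9  23.7]
76 [-20.4  27.1]
82 [-20.2  30.2]
88 [-50.1  33. ]
94 [-50.   34.7]
100 [-50.4  35.1]
106 [-50.1  35.1]
112 [-50.  -28.1 -25.7   4.9   7.5   7.5  11.5  35.1]
118 [-48.9 -28.5 -26.2 -11.7  -8.8   8.   12.9  33.8]
nut in tool [132.9  -7.5   7.2]
yaw -28.099950472448345 [ 0.48323236 -0.01095825  0.02454265] [-5.12855793 -7.378391    3.61362191] 16.1667
```

Force rose and then eased while the spanner followed, so I'll lift and check the fit from above the nut.

```bash
python3 -m pendant '[50,0,0.05,0,0,50,0,0.05,-0.6,0,50,0,0.05,-1.2,0,50,0.4,0.05,-1.2,0,50,0.9,0.05,-1.2,0,50,1.1,0.05,-1.2,0,50,1.1,0.05,-1.2,0]'
python3 m2.py
python3 - <<'E'
from h import *
p,d,m=load('w11'); s=env.sense();T=rot(s['tcp_rot'])
# ascii relief map at top height, 2mm grid in tool frame around the nut
v,u=np.mgrid[0:400,80:560]; b=bydepth(np.c_[u.ravel(),v.ravel()],m,d); t=(b-s['position'])@T*1000; z=b[:,2]*1000
c=((np.array([.604,-.067,.017])-s['position'])@T*1000)[:2]; print(c)
for x in np.arange(c[0]+34,c[0]-46,-3):
    r=''
    for y in np.arange(c[1]-52,c[1]+52,1.5):
        k=(abs(t[:,0]-x)<1.5)&(abs(t[:,1]-y)<.75)
        if not k.any(): r+=' '; continue
        h=np.median(z[k]); r+='.' if h<8 else 's' if h<15.6 else 'n' if h<20 else 'T'
    print('%4d'%(x-c[0]),r)
E
```

```text
t: 16.8
position: [0.5252, -0.0322, 0.0731]
tcp_rot: [-3.047, 0.761, -0.005]
wrist_force: [0.4, 0.9, 0.1]
finger_gap: 0.0503
finger_force: 0.0
10 [-9.9 18.8]
16 [-12.5  21.3]
22 [-14.5  24.5]
28 [-18.4  12.2  14.9  28.5]
34 [-17.8  31.7]
40 [-47.5 -21.2 -19.   12.   13.9  34.4]
46 [-47.9  36.5]
52 [-48.2  36.7]
58 [-48.8  36.8]
64 [-48.3 -26.5 -20.5  37. ]
70 [-48.  -10.2  -6.5  10.   14.2  36.3]
76 [-47.1 -20.8   5.5  34.7]
82 [-46.1 -24.3   9.1  33. ]
88 [-44.8 -34.7   7.8  31.4]
94 [ 4.1 29.9]
100 [-14.5   9.6  11.7  25.8]
106 [-15.2  -2.6  15.2  21.5]
nut in tool [85.7 -6.2 56.4]
yaw -28.05326575957664 [ 0.52521912 -0.03218362  0.07309843] [0.42922224 0.87483584 0.14969717] 16.8
[87.79460399 -6.55458273]
  34              .........................................................
  31                  .....................................................
  28                      .................................................
  25                          ..... .......................................
  22                              nnnnnnnn.............ssss................
  
[... 969 characters left out ...]
ssssssssss .....
 -20 .....  sssssssssssssss...........nnnnnn..........ssssssssssssssss.....
 -23 ..... ssssssssssssssss.....sssssssssssssssssssssssssssssssssssss .....
 -26 .....  sssssssssssssss....ssssssssssssssssssssssssssssssssssssss .....
 -29 .....  sssssssssssssssssssssssssssssssssssssssssssssssssssssssss .....
 -32 .....  sssssssssssssssssssssssssssssssssssssssssssssssssssssssss .....
 -35 .....  sssssssssssssssssssssssssssssssssssssssssssssssssssssssss .....
 -38 ...... sssssssssssssssssssssssssssssssssssssssssssssssssssssssss .....
 -41 .....  sssssssssssssssss..sssssssssssssssssssss.sssssssssssssss ......
 -44 ..........................sssssss.sssssssssssss..sssssssssssss .......
```

```bash
cat > hexfit.py <<'E'
from h import *
import sys
def hexfit(f,yaw0):
    p,d,m=load(f); v,u=np.mgrid[0:260,60:580]
    b=bydepth(np.c_[u.ravel(),v.ravel()],m,cv2.medianBlur(d,5)); z=b[:,2]*1000
    q=(b[:,:2]-[.604,-.067])*1000; a=np.radians(yaw0); X=q@[np.cos(a),np.sin(a)]
    k=(np.hypot(*q.T)<32)&(X<12)&(z<19.5)&(z>-5); q=q[k]; z=z[k]
    want=np.where(z>15.9,1,-1)
    best=[]
    for ang in np.arange(0,60,1.):
        k6=np.radians(ang+30+60*np.arange(6)); N=np.c_[np.cos(k6),np.sin(k6)]
        for cx in np.arange(-4,4.1,1):
            for cy in np.arange(-4,4.1,1):
                h=(((q-[cx,cy])@N.T).max(1)<20)
                best.append((np.mean(np.where(h,1,-1)==want),ang,cx,cy))
    best.sort(reverse=True); print(f,len(q),[tuple(np.round(x,3)) for x in best[:6]])
for f,y in (('w6',24.4),('w7',24.4),('w11',-26)): hexfit(f,y)
E
python3 hexfit.py
```

```text
w6 7339 [(np.float64(0.984), np.float64(23.0), np.float64(2.0), np.float64(1.0)), (np.float64(0.984), np.float64(24.0), np.float64(2.0), np.float64(1.0)), (np.float64(0.983), np.float64(25.0), np.float64(2.0), np.float64(1.0)), (np.float64(0.983), np.float64(22.0), np.float64(2.0), np.float64(1.0)), (np.float64(0.982), np.float64(21.0), np.float64(2.0), np.float64(1.0)), (np.float64(0.982), np.float64(20.0), np.float64(2.0), np.float64(1.0))]
w7 4376 [(np.float64(0.986), np.float64(22.0), np.float64(2.0), np.float64(1.0)), (np.float64(0.986), np.float64(21.0), np.float64(2.0), np.float64(1.0)), (np.float64(0.984), np.float64(24.0), np.float64(2.0), np.float64(1.0)), (np.float64(0.984), np.float64(20.0), np.float64(2.0), np.float64(1.0)), (np.float64(0.984), np.float64(23.0), np.float64(2.0), np.float64(1.0)), (np.float64(0.983), np.float64(19.0), np.float64(2.0), np.float64(1.0))]
w11 3653 [(np.float64(0.991), np.float64(46.0), np.float64(1.0), np.float64(1.0)), (np.float64(0.99), np.float64(47.0), np.float64(1.0), np.float64(1.0)), (np.float64(0.99), np.float64(45.0), np.float64(1.0), np.float64(1.0)), (np.float64(0.99), np.float64(44.0), np.float64(1.0), np.float64(1.0)), (np.float64(0.989), np.float64(43.0), np.float64(1.0), np.float64(1.0)), (np.float64(0.988), np.float64(48.0), np.float64(1.0), np.float64(1.0))]
```

The nut now sits at about -14.5°, so it has turned 37° from 22.5° and is hard up. I pushed the spanner some degrees too far, and the jaws are cocked open to about 42 mm. I'll ease the handle back slowly, then re-snug.

```bash
python3 -m pendant '[50,-0.5,0.08,0,0,50,-1.1,0.08,0,0,50,-1.1,0.08,0,0,50,-1.1,0.08,0.7,0,44,-1.1,0.08,1.15,0,40,-1.1,0.08,1.2,0,40,-1.1,0.08,1.2,0]'
python3 -m pendant '[40,0,0.06,0,-0.1,40,0,0.12,0,-0.25,40,0,0.18,0,-0.4,40,0,0.24,0,-0.55,40,0,0.30,0,-0.7,40,0,0.36,0,-0.85,40,0,0.42,0,-1]'
python3 m2.py
```

```text
t: 17.43
position: [0.4809, -0.0133, 0.0237]
tcp_rot: [3.048, -0.76, -0.005]
wrist_force: [-0.0, -0.6, 0.3]
finger_gap: 0.0398
finger_force: 0.0
t: 18.02
position: [0.4759, -0.028, 0.025]
tcp_rot: [-3.083, 0.597, -0.004]
wrist_force: [2.2, 3.6, 1.6]
finger_gap: 0.0397
finger_force: 1.6
10 [-25.5   8.9  20.8  27.3]
16 [-19.    8.8]
22 [-19.5   8.7]
28 [-19.2   8.7]
34 [-18.6   7.5]
40 [-17.3   5.8]
46 [-17.    5.8]
52 [-18.1   6.6]
58 [-20.2   9.8]
64 [-22.4  13.1]
70 [-24.2  17.8]
76 [-27.3  21.6]
82 [-27.1  25.4]
88 [-56.   28.3]
94 [-56.   28.8]
100 [-55.6  29.3]
106 [-55.5  29.9]
112 [-55.9 -33.2 -26.6  -1.1   8.   29.9]
118 [-55.  -33.3 -31.8   3.7   8.   28.6]
nut in tool [133.4 -11.7   8.3]
yaw -21.921954970848198 [ 0.47591898 -0.02803393  0.02499543] [2.22376381 3.63079659 1.55538022] 18.0167
```

```bash
python3 -m pendant '[40,0,0.06,0,-0.15,40,0,0.12,0,-0.3,40,0,0.18,0,-0.45,40,0,0.22,0,-0.55,40,0,0.22,0,-0.55]'
python3 -m pendant '[50,0,-0.1,0,0,50,0,-0.1,-0.6,0,50,0,-0.1,-1.2,0,50,0.4,-0.1,-1.2,0,50,0.9,-0.1,-1.2,0,50,1.1,-0.1,-1.2,0,50,1.1,-0.1,-1.2,0]'
python3 m2.py
sed -i '/^for f,y/d' hexfit.py; echo "hexfit('w11',-18)" >> hexfit.py; python3 hexfit.py
```

```text
t: 18.48
position: [0.4708, -0.0373, 0.0244]
tcp_rot: [3.099, -0.512, -0.001]
wrist_force: [1.2, 1.2, 1.0]
finger_gap: 0.0398
finger_force: 0.5
t: 19.07
position: [0.5155, -0.0478, 0.0724]
tcp_rot: [3.099, -0.513, 0.002]
wrist_force: [-0.3, 0.0, 0.6]
finger_gap: 0.0499
finger_force: 0.0
10 [-15.9  11.3]
16 [-18.5  13.9]
22 [-20.5  17.8]
28 [-24.1   6.3   8.4  21.8]
34 [-24.8  25.1]
40 [-24.6 -15.9 -13.8   5.5   8.   28.7]
46 [-53.5  30.7]
52 [-53.8  31. ]
58 [-53.5  31.5]
64 [-54.  -31.5 -23.8  31.6]
70 [-53.4 -31.8 -25.7   2.    9.6  31.1]
76 [-52.4 -32.2 -30.4 -18.6  -4.9  29.3]
82 [-51.1 -26.    2.6  28.6]
88 [-49.9 -28.6   4.9  27. ]
94 [-48.9 -32.9   3.1  25.6]
100 [-44.9 -43.7  -2.3  22.1]
106 [-16.6   1.9   8.   17.7]
112 [-14.7  -9.5]
nut in tool [ 89.9 -10.4  55.5]
yaw -18.80861070562829 [ 0.51553607 -0.04780211  0.07236119] [-0.26865884  0.04869994  0.61946039] 19.0667
w11 3914 [(np.float64(0.984), np.float64(47.0), np.float64(1.0), np.float64(1.0)), (np.float64(0.983), np.float64(46.0), np.float64(1.0), np.float64(1.0)), (np.float64(0.982), np.float64(45.0), np.float64(1.0), np.float64(1.0)), (np.float64(0.982), np.float64(48.0), np.float64(1.0), np.float64(1.0)), (np.float64(0.981), np.float64(45.0), np.float64(2.0), np.float64(1.0)), (np.float64(0.981), np.float64(44.0), np.float64(1.0), np.float64(1.0))]
```

```bash
python3 -m pendant '[0,0.4,-0.11,0,-0.2,0,0.84,-0.11,0,-0.2,0,0.84,-0.11,0.2,-0.2,0,0.84,-0.11,0.6,-0.2,0,0.84,-0.11,0.8,-0.2,0,0.84,-0.11,0.9,-0.2,0,0.84,-0.11,0.9,-0.2,0,0.84,-0.11,0.9,-0.2]'
python3 -m pendant '[0,0,0,0.03,0,0,0,0,0.03,0]'
```

```text
t: 19.78
position: [0.5464, -0.0535, 0.0361]
tcp_rot: [3.105, -0.479, -0.003]
wrist_force: [0.2, 0.8, -0.0]
finger_gap: -0.0003
finger_force: 0.0
t: 19.95
position: [0.5472, -0.0536, 0.0352]
tcp_rot: [3.105, -0.479, -0.0]
wrist_force: [0.3, -0.9, 0.1]
finger_gap: 0.0001
finger_force: 0.0
```

```bash
python3 -m pendant '[0,0,0,0.04,0,0,0,0,0.04,0]'
python3 -m pendant '[0,0.1,0,0,0,0,0.2,0,0,0]'
```

```text
t: 20.12
position: [0.5477, -0.0537, 0.0348]
tcp_rot: [-3.104, 0.48, -0.0]
wrist_force: [-3.6, 1.1, 12.7]
finger_gap: -0.0003
finger_force: 6.3
t: 20.28
position: [0.5544, -0.0557, 0.0347]
tcp_rot: [-3.104, 0.479, 0.003]
wrist_force: [-5.6, 1.0, 14.9]
finger_gap: 0.0
finger_force: 7.6
```

Rubbing well at about 14 N. I'll continue the stroke and add another.

```bash
python3 -m pendant '[0,0.1,0,0,0,0,0.2,0,0,0]'
python3 -m pendant '[0,-0.1,0,-0.1,0,0,-0.36,0,-0.1,0,0,-0.36,0,-0.1,0,0,-0.36,0,0,0,0,-0.36,0,0,0,0,-0.26,0,0,0,0,-0.16,0,0,0]'
python3 -m pendant '[0,0.08,0,0,0,0,0.16,0,0,0]'
python3 m2.py | tail -14
```

```text
t: 20.45
position: [0.5622, -0.058, 0.0343]
tcp_rot: [-3.104, 0.479, 0.002]
wrist_force: [-0.1, 0.3, 0.5]
finger_gap: 0.0001
finger_force: 0.0
t: 21.03
position: [0.5537, -0.0553, 0.0344]
tcp_rot: [-3.103, 0.478, 0.012]
wrist_force: [-17.0, 5.6, 30.8]
finger_gap: 0.0003
finger_force: 15.4
t: 21.2
position: [0.5566, -0.0561, 0.0342]
tcp_rot: [-3.102, 0.478, 0.023]
wrist_force: [-23.7, 8.0, 40.3]
finger_gap: 0.0001
finger_force: 19.8
10 [-46.   36.9]
16 [-45.9  37.1]
22 [-46.  -23.5 -18.8  37.5]
28 [-45.1 -23.7 -10.5   6.7  15.3  36.5]
34 [ 5.6 35.7]
40 [10.2 34.1]
46 [11.5 33.2]
52 [-20.  -20.    9.4  31.9]
58 [-34.9 -13.2   2.8  29.4]
64 [-33.2 -24.6 -19.5  10.3  14.4  24.9]
70 [-10.2  -0.7]
nut in tool [48.8 -3.9 16.5]
yaw -17.5083941885296 [ 0.55657205 -0.05610318  0.03422545] [-23.7260623    8.03448458  40.30724819] 21.2
```

```bash
python3 -m pendant '[0,0,0,-0.3,0,0,0,0,-1,0,50,-0.3,0,-1,0,50,-0.6,0,-1,0,50,-0.9,0,-1,0,50,-0.9,0,-1,0]'
python3 m2.py; python3 hexfit.py
```

```text
t: 21.75
position: [0.5265, -0.0471, 0.0733]
tcp_rot: [-3.105, 0.479, 0.004]
wrist_force: [-0.1, -0.3, -1.1]
finger_gap: 0.0482
finger_force: 0.0
10 [-15.2  21.2]
16 [-16.6  24.9]
22 [-19.7  28.3]
28 [-19.5  32.8]
34 [-46.4  35.4]
40 [-46.9  35.9]
46 [-46.7  36.4]
52 [-46.8  37.2]
58 [-46.8 -24.5 -15.3   4.6  15.1  36.4]
64 [-45.5  35.3]
70 [-44.8 -18.4   7.1  34.3]
76 [-43.8 -21.7  10.8  32.8]
82 [-41.7 -28.4  10.5  31.8]
88 [ 6.2 29.5]
94 [-10.7  11.8  14.4  25. ]
100 [-12.    1.3]
nut in tool [80.  -4.3 56.1]
yaw -17.52443998697222 [ 0.52649792 -0.04705048  0.07331011] [-0.08670215 -0.2643044  -1.05003526] 21.75
w11 3562 [(np.float64(0.989), np.float64(48.0), np.float64(1.0), np.float64(1.0)), (np.float64(0.989), np.float64(47.0), np.float64(1.0), np.float64(1.0)), (np.float64(0.989), np.float64(46.0), np.float64(1.0), np.float64(1.0)), (np.float64(0.987), np.float64(45.0), np.float64(1.0), np.float64(1.0)), (np.float64(0.987), np.float64(49.0), np.float64(1.0), np.float64(1.0)), (np.float64(0.983), np.float64(44.0), np.float64(1.0), np.float64(1.0))]
```

```bash
python3 -m pendant '[50,-0.5,0.1,0,-0.3,50,-1,0.26,0,-0.6,50,-1.44,0.26,0,-0.6,50,-1.44,0.26,0,-0.6,50,-1.44,0.26,0.7,-0.6,50,-1.44,0.26,1.15,-0.6,44,-1.44,0.26,1.22,-0.6,40,-1.44,0.26,1.22,-0.6]'
python3 m2.py | sed -n '1,9p;19,30p'
```

```text
t: 22.47
position: [0.471, -0.0393, 0.0241]
tcp_rot: [-3.118, 0.381, 0.002]
wrist_force: [0.8, 3.6, -1.7]
finger_gap: 0.0398
finger_force: 1.8
10 [-25.4   9.5  21.1  27.8]
16 [-18.2   9.9]
22 [-17.9   9.8]
28 [-17.8   9.7]
34 [-17.1   9.1]
40 [-14.8   7.5]
46 [-14.8   7.9]
52 [-15.1   9.2]
58 [-17.   12.8]
118 [-48.2 -26.5 -19.9   7.8  13.2  33.4]
nut in tool [135.7  -5.1   6.9]
yaw -13.92166437791023 [ 0.47104871 -0.03928925  0.02408776] [ 0.79478505  3.61176452 -1.7036735 ] 22.4667
```

```bash
python3 -m pendant '[40,0,-0.1,0,0.1,40,0,-0.2,0,0.2,40,0,-0.25,0,0.2,40,0,-0.25,0,0.2]'
python3 -m pendant '[40,0,-0.04,0,0,40,0,-0.04,0,0]'
python3 -m pendant '[40,0,-0.04,0,0,40,0,-0.04,0,0]'
```

```text
t: 22.85
position: [0.4735, -0.0301, 0.0254]
tcp_rot: [-3.114, 0.413, -0.002]
wrist_force: [-0.1, -0.3, 0.1]
finger_gap: 0.04
finger_force: 0.0
t: 23.02
position: [0.4734, -0.0288, 0.0251]
tcp_rot: [3.114, -0.414, 0.001]
wrist_force: [0.4, -0.0, -0.1]
finger_gap: 0.0402
finger_force: 0.0
t: 23.18
position: [0.4737, -0.0274, 0.0249]
tcp_rot: [3.114, -0.414, 0.0]
wrist_force: [-0.1, -0.5, 0.0]
finger_gap: 0.0399
finger_force: 0.0
```

```bash
python3 -m pendant '[40,0,-0.05,0,0.1,40,0,-0.05,0,0.1]'
python3 -m pendant '[40,0,-0.05,0,0.1,40,0,-0.05,0,0.1]'
python3 -m pendant '[40,0,-0.03,0,0,40,0,-0.03,0,0]'
```

```text
t: 23.35
position: [0.4741, -0.0263, 0.0249]
tcp_rot: [3.111, -0.433, -0.0]
wrist_force: [-0.3, -3.8, 0.9]
finger_gap: 0.0403
finger_force: 1.6
t: 23.52
position: [0.4745, -0.0251, 0.0249]
tcp_rot: [3.107, -0.45, 0.0]
wrist_force: [-1.7, -6.4, 2.1]
finger_gap: 0.0401
finger_force: 3.0
t: 23.68
position: [0.4746, -0.025, 0.0248]
tcp_rot: [3.106, -0.451, -0.0]
wrist_force: [-1.3, -8.1, 2.6]
finger_gap: 0.0399
finger_force: 4.4
```

It holds at 1.1 Nm with no movement, so the nut is hard up. I'll back off, lift clear and check.

```bash
python3 -m pendant '[44,0,0.12,0,0,48,0,0.15,0,0,50,0,0.15,-0.6,0,50,0,0.15,-1.2,0,50,0.4,0.15,-1.2,0,50,0.9,0.15,-1.2,0,50,1.1,0.15,-1.2,0,50,1.1,0.15,-1.2,0]'
python3 m2.py; python3 hexfit.py
```

```text
t: 24.35
position: [0.5174, -0.0406, 0.073]
tcp_rot: [-3.109, 0.447, -0.003]
wrist_force: [1.1, -0.2, -0.6]
finger_gap: 0.0501
finger_force: 0.0
10 [-7.5 19. ]
16 [-9.5 22.3]
22 [-11.5  26.9]
28 [-14.1  -6.7  -4.7  15.2  17.2  30.4]
34 [-15.5  34.5]
40 [-15.2  -7.2  -4.6  15.   17.1  39. ]
46 [-42.7  40.3]
52 [-42.2  41. ]
58 [-41.9  41.5]
64 [-41.4 -19.6 -13.7  42. ]
70 [-41.7 -19.8 -12.6  12.1  20.   40.6]
76 [-40.2  -6.1   5.1  39.9]
82 [-39.3 -13.6  13.8  38.7]
88 [-37.7 -16.5  16.6  37.8]
94 [-36.9 -17.   15.8  36.9]
100 [-34.1 -23.4  10.9  34.2]
106 [-0.5 14.6 19.9 29.7]
112 [-1.7  3.7]
nut in tool [90.4  1.  56.2]
yaw -16.360683886804097 [ 0.51740391 -0.04055268  0.07298876] [ 1.08628216 -0.22996527 -0.57935028] 24.35
w11 3975 [(np.float64(0.981), np.float64(44.0), np.float64(1.0), np.float64(1.0)), (np.float64(0.98), np.float64(43.0), np.float64(1.0), np.float64(1.0)), (np.float64(0.98), np.float64(44.0), np.float64(2.0), np.float64(1.0)), (np.float64(0.98), np.float64(42.0), np.float64(1.0), np.float64(1.0)), (np.float64(0.98), np.float64(45.0), np.float64(2.0), np.float64(1.0)), (np.float64(0.979), np.float64(46.0), np.float64(2.0), np.float64(1.0))]
```

```bash
python3 -c "
from workcell import env
print(env.finish_job())"
```

```text
the job is handed in; nothing more can be done
None
```

The job is handed in with no verdict shown: the nut is hard up (no movement under about 1.1 N m) and the spanner lies flat and snug at about 40 mm, re-snugged once after I over-pushed the handle and the jaws opened to about 42 mm; I kept clear of the mug, carafe and jar but did not re-measure them.

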